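# Snap the cutting board into its spring clamp

### The job

The cutting board leans half loaded in the spring clamp: its far edge lies down on the clamp bed and its near edge rides on top of the two near hooks. Centre it sideways, push it into the far sprung jaw until that jaw gives way, lower its near edge behind the near hooks and let go, so that the springs hold it flat, square and centred under both jaws. Work gently, without forcing the board, and leave the things on the shelf around it alone.

Things in the scene. Friction and masses are not known exactly. Their poses are not given: they have to be found in the camera images.
- clamp: steel spring board clamp, fixed on the shelf (shelf top 40 mm above the work surface). Origin: centre of the base's underside; x from the near hooks to the far jaw (away from the robot), y left, z up. Base 280 x 180 x 10 mm; its upper face, the bed, is at z = 10 mm. At rest the jaws' inner walls stand at x = +86 and -86 mm, so the 180 mm board, seated, holds each open about 4 mm
- far_jaw (a joint): far sprung jaw, a 150 mm wide steel channel; value in m, 0 at rest, grows as it is pushed along clamp +x, hard stop 0.024. Spring: 3.6 N at rest plus 0.6 N per mm. Mouth 22 mm high above the bed, under a lip that overhangs the wall by 10 mm, with a flare to x = 66 mm. It must be pushed to about 0.016 (13 N) before the board's near edge clears the near hooks
- near_jaw (a joint): near sprung jaw: two steel hooks moving as one, 30 mm wide, at clamp y = +-57 mm; value in m, 0 at rest, grows as they are pushed along clamp -x, stop 0.008; same spring. Each has a wall from x = -94 to -86 mm and a lip reaching to x = -78 mm; 20 mm of space under the lip, lip top 24 mm above the bed. Friction can hold the board's near edge a little high; a light press from above frees it
- board: loose hardwood cutting board, 180 (x) x 150 (y) x 16 (z) mm, about 0.34 kg. Origin at its centre, x towards its far edge, z out of its upper face. At the start it slopes down about 10 degrees to the far jaw, far edge 10 to 30 mm short of that jaw's wall, up to 20 mm off to one side and slightly skewed. Seated, it lies flat on the bed, its centre over the clamp's
- salt_pig: bystander: open glass salt pig, 84 mm diameter, 78 mm high, origin under its centre; leave alone
- basting_pot: bystander: aluminium basting pot, 90 mm mouth, 75 mm high, with one rod handle reaching 105 mm along its x from its middle, origin under its centre; leave alone
- silicone_lid: bystander: orange silicone lid lying flat, 116 mm diameter, 27 mm high with its knob, origin under its centre; leave alone
- tongs: bystander: steel tongs lying flat, 165 mm long, 18 mm high, origin under the middle; leave alone
- gap (a point): point on the clamp's bed midway between the two near hooks (clamp x = -86 mm, y = 0). The bed is clear from y = -42 to +42 mm here, so fingers can pass between the hooks down to the bed to reach the board's near edge. Behind each hook is a low fixed spring block (x = -124 to -112, y = +-57, 24 mm wide, 14 mm above the bed)
Not all that is in view belongs to the job. Of the things shaped like the board, the wooden one is meant.

How it is judged:
On the way:
1. the board has pushed the far jaw back by at least 12 mm (value of joint far_jaw above 0.012 m and x of board in the frame of clamp above 0.006 m), for 0.05 s.
At the end, for the whole second after the job is handed in: the board lies flat on the bed (within 2 degrees, centre 18 mm above the clamp's underside within 2.5 mm), its centre within 5 mm of the clamp's centre along x and 12 mm along y, squared within 0.05 rad, at rest, with both sprung jaws pressed open by it (each more than 0.3 mm, far under 9 mm) (angle between board's own z axis and vertical below 0.035 rad and z of board in the frame of clamp between 0.0155 and 0.0205 m and x of board in the frame of clamp between -0.005 and 0.005 m and y of board in the frame of clamp between -0.012 and 0.012 m and angle between the x axis of board and the x axis of clamp, either way round below 0.05 rad and value of joint far_jaw between 0.0003 and 0.009 m and value of joint near_jaw above 0.0003 m and linear speed of board below 0.01 m/s); the robot touches nothing.
It fails at once if the board is forced: the fingers press it with more than 40 N (contact force between the fingers and board above 40 N).
It fails at once if a bystander is shifted by more than 30 mm (distance of any of salt_pig, basting_pot, silicone_lid, tongs from where it was at the start of the episode above 0.03 m).
It also fails if it takes over 64 s, if anything falls off the work surface, if the arm or the gripper's body presses on something with over 40 N, if the wrist force passes 120 N, or if a joint passes its speed limit or range.

### The arm

A 6-joint arm with a two-finger parallel gripper is mounted at the origin on the work surface. World frame = base frame: x ahead of the robot, y to its left, z up, the work surface at z = 0. Lengths are in m, angles in rad, forces in N, time in s.
With the tool pointing down it reaches from about 0.25 to 0.725 m from the base axis. Payload 4 kg.
Tool frame: the origin (TCP) lies midway between the tips of the shut fingers; the grasp point (between the pads) lies 19 mm behind it; z points along the fingers, y is the direction in which the jaws open and shut (so a half turn about z gives the same grasp; the last joint's range is limited). The gripper opens to 85 mm and grips with 20 to 120 N. Pads are 22 mm wide; open, the fingers measure 114 mm over their backs; the gripper's body (76 mm by 85 mm) begins 54 mm behind the grasp point. The pads swing forward as they close: fully open they stand 13 mm farther back than shut.
Start: joints at [-1.185, 0.241, 0.005, 1.335, 0, 1.571], TCP at [0.188, -0.463, 0.231] pointing down, gripper open.
Joint ranges: [-2.72, 2.72], [-1.05, 1.87], [-1.09, 1.28], [-1.99, 2.15], [-1.42, 1.44], [-3.14, 3.14]. Speed limits (rad/s): [2.79, 2.79, 3.14, 3.14, 3.14, 3.14].

### API

Orientations are given as a unit quaternion [x, y, z, w].
In Python, from workcell import bot gives the robot as it stands.
- The arm moves only by the shell command python3 -m inch 'ROWS'. ROWS is JSON, a list of rows, each a list of 5 numbers: the shift along the tool's x, y, z scaled (see below), then the turn about the tool's z scaled (see below), then the closure, from 0 (fully open) to 1 (shut). A call has 1 to 10 rows; each row is the pose to reach, as a shift and turn from the pose commanded when the call began, along the tool's axes at that moment; what a row does not reach only later rows make up. The controller multiplies each number of a shift by 100 cm and each number of a turn by 120 degrees. A row lasts 1/8 s, in which the tool goes at most 62.5 mm and 10.7 degrees, less where a joint would pass 70% of its speed; a pose out of reach is approached as far as the arm can. A call with a number of a shift or a turn outside -1 to 1 is refused whole. A call with a gripper value outside its range is refused whole. The fingers move at their own pace and stop on an object; the grip force is fixed at half the most. Time passes only in rows, so rows that repeat a pose let the fingers close. It gives the time, the measured TCP pose, the force and the opening at its end, in the units of the state.
- bot.get_obs(): the state, without advancing time (a new reading comes with each control period).
- bot.camera(name): name is "side" or "top"; returns the picture (420x560x3 uint8, red, green, blue); there is no depth.
- bot.calibration(name): a dict with "intrinsics" (3x3 intrinsics, pixels), "xyz" and "attitude" of the camera in the world. Camera axes: x right, y down, z forward; pixel columns grow to the right and rows downward; lengths in m; the calibration is good to about 2 mm. A picture is of the moment at which its call begins. calibration takes no time and is no camera call.
- bot.job_done(): hands the job in, once; it reports no verdict.
Trained networks look in the newest picture that a camera, given by its name, has taken for a name from the list of things; names that differ only in an ending like _2 or _b are one class to them, and where a whole thing is asked for, a point or a joint stands for the part that bears it (a point fixed in the world has none). Each returns a list of dicts, best first, with "score" (0 to 1); they miss things now and then, are a little off and sometimes report something else, mostly with a low value. They report only what shows in the picture. A call takes as long as a camera call. They do not tell look-alikes from the thing itself.
- bot.masks_of(camera, target): "pixels" (420x560 bool, what is visible of it) and "extent" ([left, top, width, height] as shares, 0 to 1, of the picture: columns of its width, rows of its height, round what is visible of it).
- bot.spot_point(camera, target): "point" ([column, row] as shares, 0 to 1, of the picture: columns of its width, rows of its height: a listed point, or the origin of a listed thing).
The state is a dict: "clock": time; "joint_pos": joint angles; "joint_vel": joint speeds; "tau": joint torques, N m; "eef_pos": TCP position; "tool_rot": TCP orientation; "ft_force": force on the tool from outside, world axes, zero at the start; "ft_torque": the same for the moment, N m; "grip_width": finger opening in m.
Only numpy, scipy, OpenCV 4.12 (cv2) and the standard library are available. Lean on these libraries where they do the work, as an engineer would, in place of code of your own. Each camera call takes 0.05 s, during which the arm holds its last target.

## Working session

There is one attempt and no reset: what is moved stays moved. The work goes in short steps, Python scripts to look and compute and a shell command to move; the robot and the scene stay as the last step left them, time stands still between calls to the robot, and variables do not carry over. Pictures are saved under pics/ and viewed, and the job is handed in when it is done.

```bash
mkdir -p pics; ls; python3 - <<'E'
from workcell import bot
import cv2, numpy as np
for n in ("side","top"):
    im=bot.camera(n); cv2.imwrite(f"pics/{n}0.png",im[:,:,::-1]); c=bot.calibration(n); print(n,c)
    for t in ("board","clamp","gap","far_jaw","near_jaw","salt_pig","basting_pot","silicone_lid","tongs"):
        print(t,[(np.round(np.array(d["point"])*[560,420],1).tolist(),round(d["score"],2)) for d in bot.spot_point(n,t)][:3])
print(bot.get_obs())
E
```

```text
pics
side {'intrinsics': array([[423.33416075,   0.        , 282.21260729],
       [  0.        , 423.33416075, 213.46030084],
       [  0.        ,   0.        ,   1.        ]]), 'xyz': array([0.41718124, 0.93396641, 0.75526259]), 'attitude': array([-0.01808244,  0.89546209, -0.44458358,  0.01288863])}
board [([394.8, 308.9], 0.84), ([242.9, 232.0], 0.82)]
clamp [([229.5, 174.2], 0.16)]
gap [([261.2, 235.9], 0.63)]Traceback (most recent call last):
  File "<stdin>", line 6, in <module>
ValueError: it knows: basting_pot, board, clamp, gap, salt_pig, silicone_lid, tongs
```

```bash
python3 - <<'E'
from workcell import bot
import cv2, numpy as np
for n in ("top",):
    im=bot.camera(n); cv2.imwrite(f"pics/{n}0.png",im[:,:,::-1]); c=bot.calibration(n); print(n,c)
    for t in ("board","clamp","gap","salt_pig","basting_pot","silicone_lid","tongs"):
        print(t,[(np.round(np.array(d["point"])*[560,420],1).tolist(),round(d["score"],2)) for d in bot.spot_point(n,t)][:3])
print(bot.get_obs())
E
```

```text
top {'intrinsics': array([[412.45994597,   0.        , 283.31571655],
       [  0.        , 412.45994597, 211.24339323],
       [  0.        ,   0.        ,   1.        ]]), 'xyz': array([0.36553202, 0.03943917, 1.10008643]), 'attitude': array([ 0.70947337, -0.70390528,  0.02146941, -0.02653225])}
board [([187.7, 300.0], 0.94), ([178.0, 177.9], 0.74), ([260.1, 161.1], 0.63)]
clamp []
gap [([261.2, 179.4], 0.88)]
salt_pig [([334.2, 130.8], 0.7)]
basting_pot [([174.2, 176.9], 0.88)]
silicone_lid [([386.0, 134.7], 0.81), ([334.6, 131.7], 0.55)]
tongs [([138.5, 164.8], 0.83)]
{'clock': 0.6, 'joint_pos': array([-1.18498255e+00,  2.40575463e-01,  5.02796304e-03,  1.33522420e+00,
        3.83914357e-05,  1.57081653e+00]), 'joint_vel': array([ 0.0021485 , -0.00125388,  0.00010748, -0.00163018,  0.0017197 ,
       -0.00187686]), 'tau': array([ 5.79774223e-05, -3.71973252e+01,  2.52571321e+01,  1.37047184e-03,
       -4.33407388e-05, -2.15179234e-06]), 'eef_pos': array([ 0.18816875, -0.46324517,  0.23132943]), 'tool_rot': array([9.81453032e-01, 1.91702753e-01, 2.12007904e-05, 8.40683435e-06]), 'ft_force': array([-0.74518332, -0.58347126, -0.31534372]), 'ft_torque': array([ 0.03358297, -0.00702581, -0.03853534]), 'grip_width': 0.0855396376699738}
```

View pics/side0.png

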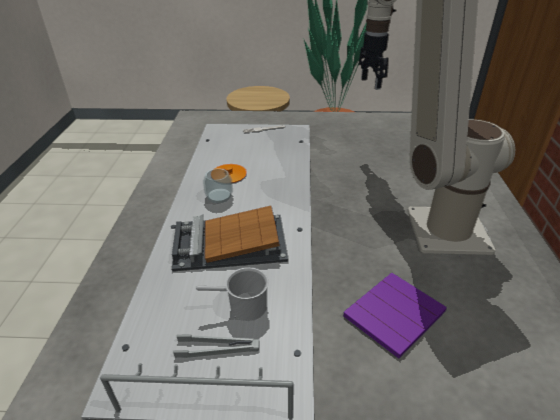

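View pics/top0.png

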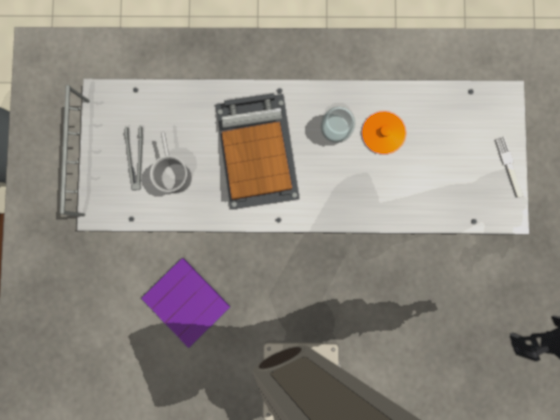

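The side view shows the wooden board at about (242,232) on the clamp, and the purple look-alike at (395,309). In the top view the clamp and board are around (258,155). I'll zoom in next.

```bash
python3 - <<'E'
import cv2
a=cv2.imread("pics/top0.png")[85:215,205:310]; cv2.imwrite("pics/topz0.png",cv2.resize(a,None,fx=4.6,fy=4.6,interpolation=cv2.INTER_CUBIC))
a=cv2.imread("pics/side0.png")[195:280,160:300]; cv2.imwrite("pics/sidez0.png",cv2.resize(a,None,fx=5.5,fy=5.5,interpolation=cv2.INTER_CUBIC))
E
```

```text
(no output)
```

View pics/topz0.png

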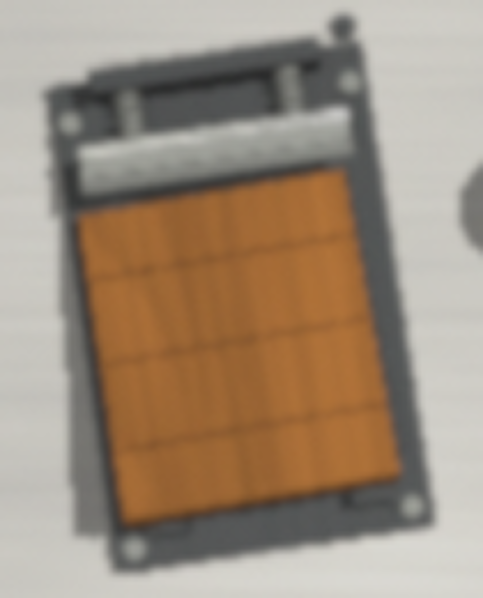

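View pics/sidez0.png

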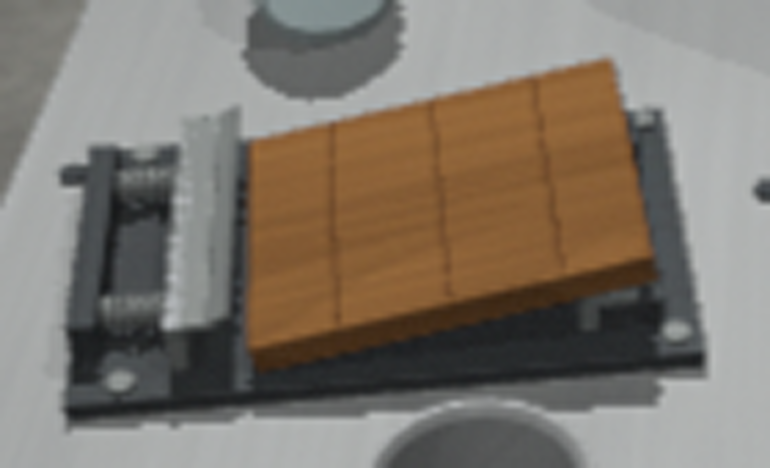

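```bash
cat > h.py <<'E'
import numpy as np
from scipy.spatial.transform import Rotation as R
from scipy.optimize import least_squares
from workcell import bot
C={n:bot.calibration(n) for n in("top","side")}
def proj(n,P):
    c=C[n]; q=R.from_quat(c["attitude"]).inv().apply(np.asarray(P)-c["xyz"]); uv=q@c["intrinsics"].T
    return uv[:,:2]/uv[:,2:]
def clampT(p): return R.from_euler("z",p[2]),np.array([p[0],p[1],0.04])
def c2w(p,X): r,t=clampT(p); return r.apply(X)+t
CC=np.array([[.14,.09,.01],[.14,-.09,.01],[-.14,-.09,.01],[-.14,.09,.01]])
BC=np.array([[.09,.075,.008],[.09,-.075,.008],[-.09,-.075,.008],[-.09,.075,.008]])
def fitclamp(t,s):
    f=lambda p:np.r_[(proj("top",c2w(p,CC))-t).ravel(),(proj("side",c2w(p,CC))-s).ravel()]
    return least_squares(f,[.5,.1,.1],loss="soft_l1")
def bw(b): # pose x,y,z,yaw,pitch
    return R.from_euler("ZYX",[b[3],b[4],b[5]]).apply(BC)+b[:3]
def fitboard(t,s,cl,b0=None,flat=False):
    f=lambda b:np.r_[(proj("top",bw(b))-t).ravel(),(proj("side",bw(b))-s).ravel(),b[5]*100]
    return least_squares(f,b0 if b0 is not None else [cl[0],cl[1],.07,cl[2],0.1,0],loss="soft_l1")
def rel(b,cl):
    r,t=clampT(cl); return np.round(np.r_[r.inv().apply(b[:3]-t)*1000,np.degrees([b[3]-cl[2],b[4],b[5]])],2)
E
python3 - <<'E'
from h import *
T=lambda a:np.array(a)/4.6+[205,85]; S=lambda a:np.array(a)/5.5+[160,195]
r=fitclamp(T([(48,92),(358,42),(433,523),(113,572)]),S([(68,408),(92,148),(660,108),(703,360)]))
print(r.x,r.fun.round(1)); cl=r.x
r=fitboard(T([(80,213),(347,168),(402,474),(122,522)]),S([(255,348),(248,140),(612,60),(655,262)]),cl)
print(r.x,r.fun.round(1)); print(rel(r.x,cl))
print("gap",c2w(cl,[[-.086,0,.01]]),proj("top",c2w(cl,[[-.086,0,.01]])),"board far edge mid",R.from_euler("ZYX",r.x[3:]).apply([[.09,0,-.008],[-.09,0,-.008],[-.09,0,.008]])+r.x[:3])
np.save("cl.npy",cl)
E
```

```text
[0.59190439 0.11845089 0.1589342 ] [-1.3 -1.3 -0.3 -0.8 -0.1  0.6 -0.2  0.5 -1.5 -0.6  0.4 -0.2  0.4 -0.8
  0.8 -1.8]
[0.56356355 0.11493606 0.06808614 0.18041854 0.15770209 0.00056378] [-0.1  0.5 -0.4  0.3 -0.1  0.3  0.7  0.3 -1.7  0.3  0.1 -0.3  0.  -0.1
 -0.5 -0.1  0.1]
[-28.54   1.01  28.09   1.23   9.04   0.03]
gap [[0.50698829 0.10484002 0.05      ]] [[261.08215506 183.80924805]] board far edge mid [[0.64976722 0.13066436 0.04605098]
 [0.47488627 0.09876573 0.07431984]
 [0.47735989 0.09920776 0.09012129]]
```

```bash
python3 - <<'E'
from h import *
import cv2
cl=np.load("cl.npy"); print("gap side",proj("side",c2w(cl,[[-.086,0,.01]])))
T=lambda a:np.array(a)/4.6+[205,85]; S=lambda a:np.array(a)/5.5+[160,195]
ct,cs=T([(48,92),(358,42),(433,523),(113,572)]),S([(68,408),(92,148),(660,108),(703,360)])
bt,bs=T([(80,213),(347,168),(402,474),(122,522)]),S([(255,348),(248,140),(612,60),(655,262)])
# each camera separately for clamp, z fixed
for n,m in(("top",ct),("side",cs)):
    r=least_squares(lambda p:(proj(n,c2w(p,CC))-m).ravel(),[.5,.1,.1]); print(n,r.x,r.fun.round(1))
    # board with constraint: far bottom edge on bed, pitch such that underside rests on hook lip 24mm at x=-94..-78
    cp=r.x
    def bd(q):  # clamp-frame x of far bottom edge, y centre, yaw, pitch
        P=BC.copy(); P[:,2]=.016; P[:,0]-=.09
        Q=R.from_euler("ZYX",[q[2],q[3],0]).apply(P)+[q[0],q[1],.01]
        return c2w(cp,Q)
    m2=bt if n=="top" else bs
    r=least_squares(lambda q:np.r_[(proj(n,bd(q))-m2).ravel()],[.07,0,0,.17]); print("  far bottom x,y(far),yaw,pitch",r.x.round(4),r.fun.round(1), "near edge x",r.x[0]-.18*np.cos(r.x[3]))
# overlay
def line(im,n,A,B,f,o,col):
    a,b=[((p-o)*f).astype(int) for p in proj(n,c2w(cl,np.array([A,B])))]; cv2.line(im,a.tolist(),b.tolist(),col,1)
for n,f,o in(("top",4.6,np.array([205,85])),("side",5.5,np.array([160,195]))):
    im=cv2.imread(f"pics/{n}z0.png")
    for i in range(4): line(im,n,CC[i],CC[(i+1)%4],f,o,(0,255,0))
    for y in(-.057,.057):
        for X in([-.078,-.094]): line(im,n,[X,y-.015,.034],[X,y+.015,.034],f,o,(255,0,255))
    line(im,n,[.076,-.075,.034],[.076,.075,.034],f,o,(255,255,0)); line(im,n,[.066,-.075,.01],[.066,.075,.01],f,o,(0,0,255))
    cv2.imwrite(f"pics/{n}ov0.png",im)
E
```

```text
gap side [[263.39669677 236.44983332]]
top [0.59130125 0.11720133 0.1579892 ] [-0.8 -1.1  0.3 -0.5  0.3  0.8  0.2  0.7]
  far bottom x,y(far),yaw,pitch [0.0591 0.0034 0.0176 0.1775] [-0.   0.  -0.   0.1 -0.1  0.1  0.2 -0.2] near edge x -0.11805899289057262
side [0.59147343 0.12135607 0.15696391] [-1.7  0.2  0.4  0.4  0.5 -0.1  0.9 -0.9]
  far bottom x,y(far),yaw,pitch [0.058  0.0048 0.0427 0.1397] [-0.8  0.3 -0.2 -0.4  0.1 -0.1  0.8 -0.1] near edge x -0.12020721673731377
```

View pics/topov0.png

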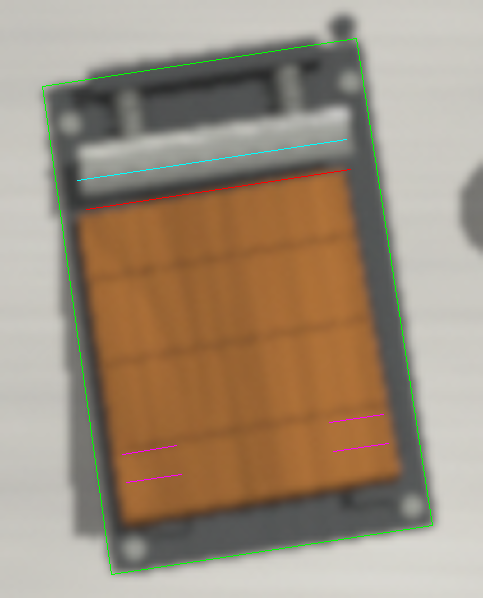

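View pics/sideov0.png

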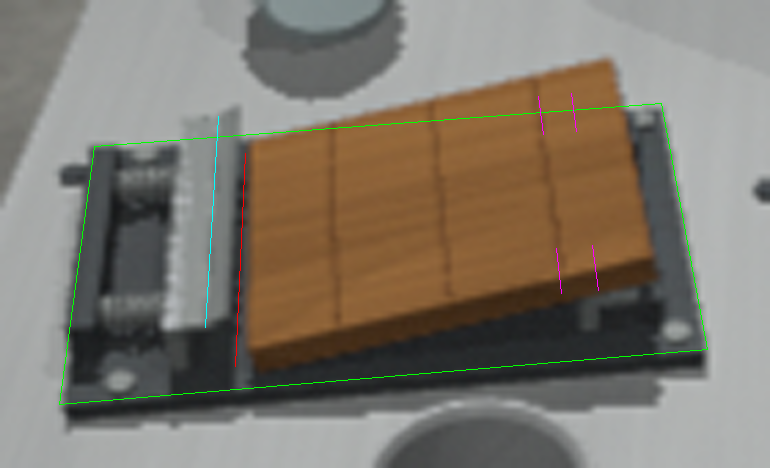

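```bash
python3 -m inch '[[0.432,-0.424,0.03,0.109,0.65],[0.432,-0.424,0.03,0.109,0.65],[0.432,-0.424,0.03,0.109,0.65],[0.432,-0.424,0.03,0.109,0.65],[0.432,-0.424,0.03,0.109,0.65],[0.432,-0.424,0.03,0.109,0.65],[0.432,-0.424,0.03,0.109,0.65],[0.432,-0.424,0.03,0.109,0.65],[0.432,-0.424,0.03,0.109,0.65],[0.432,-0.424,0.03,0.109,0.65]]'; cat >> h.py <<'E'
def state(cl):
    o=bot.get_obs(); r,t=clampT(cl); e=r.inv().apply(o["eef_pos"]-t)*1000
    ax=R.from_quat(o["tool_rot"]).as_matrix(); d=np.degrees(np.arctan2(ax[1,0],ax[0,0])-cl[2])
    print("t",round(o["clock"],2),"tcp clamp mm",e.round(1),"yaw err deg",round(d,2),"F clamp",r.inv().apply(o["ft_force"]).round(1),"grip",round(o["grip_width"]*1000,1))
if __name__=="__main__": state(np.array([.5915,.1185,.158]))
E
python3 h.py
```

```text
clock: 1.85
eef_pos: [0.4318, 0.0819, 0.2014]
tool_rot: [0.996, 0.09, -0.0, -0.006]
ft_force: [0.4, -0.7, 0.4]
grip_width: 0.0297
t 1.85 tcp clamp mm [-163.5  -11.   161.4] yaw err deg 1.24 F clamp [ 0.2 -0.7  0.4] grip 29.7
```

```bash
python3 -m inch '[[0,0,0,0,0.65],[0,0,0,0,0.65]]'; 
python3 h.py; python3 - <<'E'
from workcell import bot
import cv2
for n,(a,b,c,d),f in(("top",(75,225,195,335),4),("side",(120,280,160,320),3.7)):
    im=bot.camera(n)[a:b,c:d,::-1]; cv2.imwrite(f"pics/{n}1.png",cv2.resize(im,None,fx=f,fy=f,interpolation=cv2.INTER_CUBIC))
E
```

```text
clock: 2.1
eef_pos: [0.4306, 0.0785, 0.2012]
tool_rot: [0.996, 0.087, -0.001, -0.005]
ft_force: [-0.1, -0.2, -0.5]
grip_width: 0.0299
t 2.1 tcp clamp mm [-165.2  -14.2  161.2] yaw err deg 0.91 F clamp [-0.1 -0.2 -0.5] grip 29.9
```

View pics/side1.png

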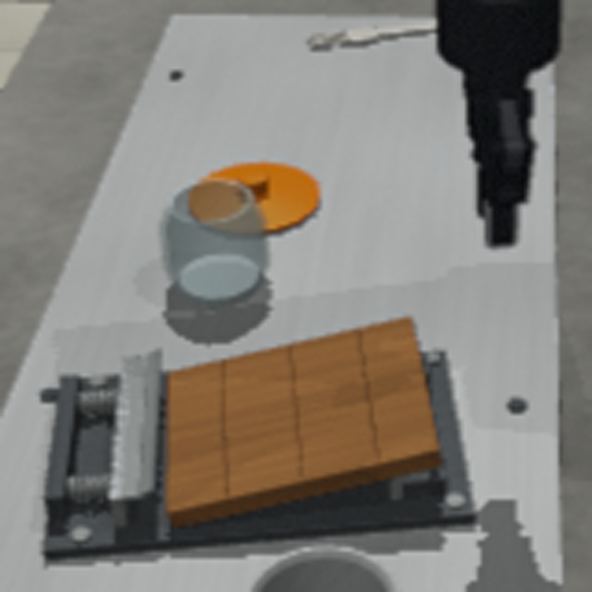

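View pics/top1.png

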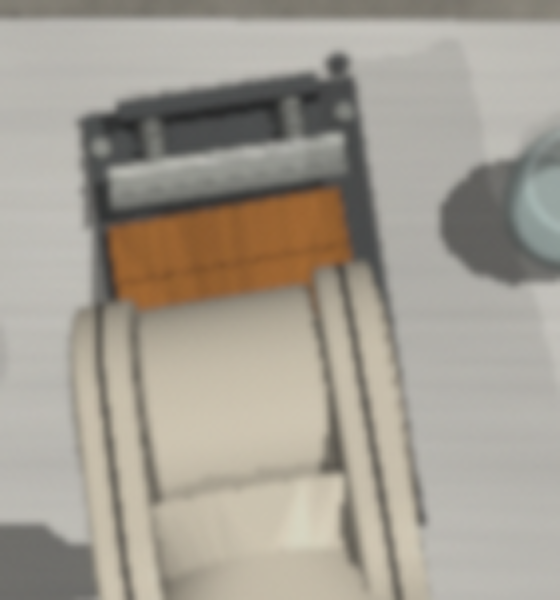

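```bash
python3 -m inch '[[0,-0.0145,0.06,0.008,0.65],[0,-0.0145,0.1,0.008,0.65],[0,-0.0145,0.137,0.008,0.65],[0,-0.0145,0.137,0.008,0.65],[0,-0.0145,0.137,0.008,0.65],[0,-0.0145,0.137,0.008,0.65]]'; 
python3 h.py; python3 - <<'E'
from workcell import bot
import cv2
for n,(a,b,c,d),f in(("side",(180,280,160,320),4.9),):
    im=bot.camera(n)[a:b,c:d,::-1]; cv2.imwrite(f"pics/{n}2.png",cv2.resize(im,None,fx=f,fy=f,interpolation=cv2.INTER_CUBIC))
E
```

```text
clock: 2.95
eef_pos: [0.4323, 0.0817, 0.0663]
tool_rot: [0.996, 0.086, 0.001, -0.011]
ft_force: [-0.5, 0.4, 0.8]
grip_width: 0.03
t 2.95 tcp clamp mm [-163.   -11.3   26.3] yaw err deg 0.86 F clamp [-0.5  0.5  0.8] grip 30.0
```

View pics/side2.png

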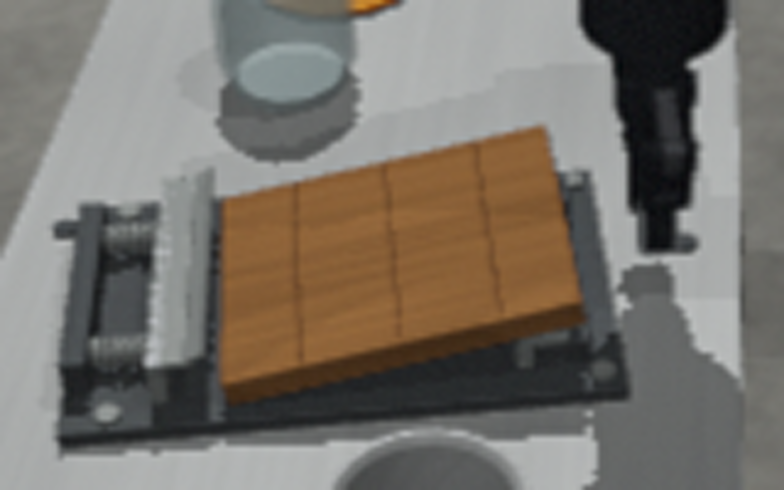

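```bash
python3 -m inch '[[0,0,0,0,0.65],[0,0,0,0,0.65]]'; python3 - <<'E'
from h import *
o=bot.get_obs(); print(o["joint_pos"].round(3),o["joint_vel"].round(3),o["tool_rot"]); print(R.from_quat(o["tool_rot"]).as_matrix().round(3)); print(proj("side",[o["eef_pos"]]), o["eef_pos"])
E
python3 h.py
```

```text
clock: 3.25
eef_pos: [0.431, 0.0818, 0.065]
tool_rot: [0.996, 0.087, -0.001, -0.011]
ft_force: [0.1, 0.3, -0.4]
grip_width: 0.03
[ 0.173  0.274 -0.425  0.871  0.021  3.141] [ 0.001  0.004 -0.005 -0.001 -0.     0.002] [ 9.96171834e-01  8.67635535e-02 -6.01925422e-04 -1.06490035e-02]
[[ 0.985  0.173 -0.003]
 [ 0.173 -0.985  0.021]
 [ 0.001 -0.021 -1.   ]]
[[293.19699063 226.93836059]] [0.43095944 0.08176552 0.06497562]
t 3.25 tcp clamp mm [-164.3  -11.    25. ] yaw err deg 0.9 F clamp [ 0.1  0.3 -0.4] grip 30.0
```

```bash
python3 -m inch '[[0,0,-0.06,0,0.65],[0,0,-0.08,-0.75,0.65],[0,0,-0.08,-0.75,0.65],[0,0,-0.08,-0.75,0.65],[0,0,-0.08,-0.75,0.65],[0,0,-0.08,-0.75,0.65],[0,0,-0.08,-0.75,0.65],[0,0,-0.08,-0.75,0.65],[0,0,-0.08,-0.75,0.65],[0,0,-0.08,-0.75,0.65]]'; python3 -m inch '[[0,0,0,-0.75,0.65],[0,0,0,-0.75,0.65],[0,0,0,-0.75,0.65],[0,0,0,-0.75,0.65],[0,0,0,-0.75,0.65],[0,0,0,-0.75,0.65],[0,0,0,-0.75,0.65],[0,0,0,-0.75,0.65],[0,0,0,-0.75,0.65],[0,0,0,-0.75,0.65]]'; python3 - <<'E'
from h import *
o=bot.get_obs(); print(o["joint_pos"].round(3)); print(R.from_quat(o["tool_rot"]).as_matrix().round(3))
E
python3 h.py
```

```text
clock: 4.5
eef_pos: [0.4309, 0.0801, 0.1445]
tool_rot: [0.642, 0.767, 0.007, -0.008]
ft_force: [-0.2, 0.2, 0.9]
grip_width: 0.0301
clock: 5.75
eef_pos: [0.4309, 0.0801, 0.1445]
tool_rot: [-0.086, 0.996, 0.011, -0.001]
ft_force: [0.3, -0.8, -0.4]
grip_width: 0.0301
[ 0.169  0.181 -0.307  1.083  0.021 -0.004]
[[-0.985 -0.172 -0.004]
 [-0.172  0.985  0.021]
 [ 0.     0.021 -1.   ]]
t 5.75 tcp clamp mm [-164.7  -12.7  104.5] yaw err deg -179.14 F clamp [ 0.2 -0.9 -0.4] grip 30.1
```

```bash
python3 -m inch '[[0,0.0115,0.03,0.007,0.65],[0,0.0115,0.081,0.007,0.65],[0,0.0115,0.081,0.007,0.65],[0,0.0115,0.081,0.007,0.65],[0,0.0115,0.081,0.007,0.65]]'; 
python3 h.py
```

```text
clock: 6.38
eef_pos: [0.4305, 0.0933, 0.0657]
tool_rot: [-0.079, 0.997, 0.011, 0.001]
ft_force: [0.5, 0.2, 0.2]
grip_width: 0.03
t 6.38 tcp clamp mm [-163.     0.4   25.7] yaw err deg -179.97 F clamp [0.5 0.1 0.2] grip 30.0
```

```bash
python3 -m inch '[[-0.01,0,0.0,0,0.65],[-0.02,0,0.0,0,0.65],[-0.026,0,0,0,0.65],[-0.030,0,0,0,0.65],[-0.034,0,0,0,0.65],[-0.034,0,0,0,0.65]]'; 
python3 h.py; python3 - <<'E'
from workcell import bot
import cv2
for n,(a,b,c,d),f in(("side",(180,280,160,320),4.9),):
    im=bot.camera(n)[a:b,c:d,::-1]; cv2.imwrite(f"pics/{n}3.png",cv2.resize(im,None,fx=f,fy=f,interpolation=cv2.INTER_CUBIC))
E
```

```text
clock: 7.12
eef_pos: [0.4624, 0.0984, 0.0636]
tool_rot: [-0.079, 0.997, 0.011, -0.001]
ft_force: [-0.8, -0.7, -0.1]
grip_width: 0.0298
t 7.12 tcp clamp mm [-130.7    0.5   23.6] yaw err deg -179.95 F clamp [-0.9 -0.6 -0.1] grip 29.8
```

View pics/side3.png

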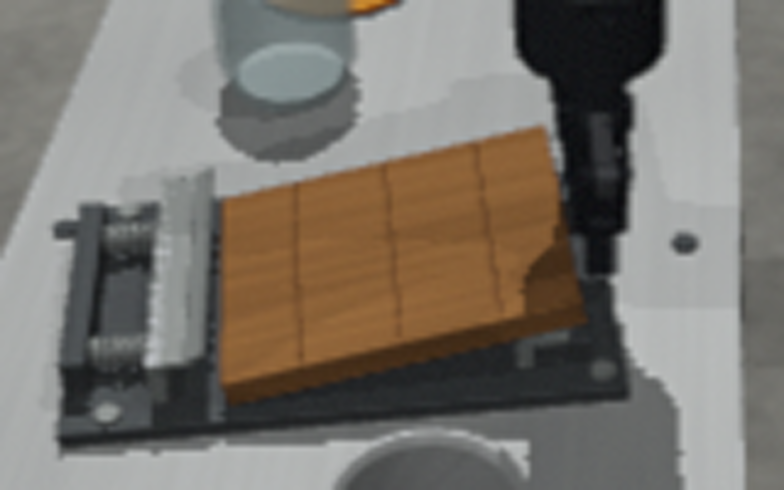

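The fingers stand just behind the near edge, at about (600,270) in the crop, with no contact yet. I'll advance slowly.

```bash
python3 -m inch '[[-0.003,0,0,0,0.65],[-0.006,0,0,0,0.65],[-0.009,0,0,0,0.65],[-0.012,0,0,0,0.65],[-0.015,0,0,0,0.65],[-0.018,0,0,0,0.65],[-0.021,0,0,0,0.65],[-0.021,0,0,0,0.65]]'; 
python3 h.py; python3 - <<'E'
from workcell import bot
import cv2
for n,(a,b,c,d),f in(("side",(180,280,160,320),4.9),("top",(75,225,195,335),4)):
    im=bot.camera(n)[a:b,c:d,::-1]; cv2.imwrite(f"pics/{n}4.png",cv2.resize(im,None,fx=f,fy=f,interpolation=cv2.INTER_CUBIC))
E
```

```text
clock: 8.18
eef_pos: [0.4835, 0.1018, 0.0638]
tool_rot: [-0.079, 0.997, 0.011, -0.001]
ft_force: [-0.1, -0.6, -0.0]
grip_width: 0.0297
t 8.18 tcp clamp mm [-109.3    0.5   23.8] yaw err deg -179.94 F clamp [-0.2 -0.6 -0. ] grip 29.7
```

View pics/side4.png

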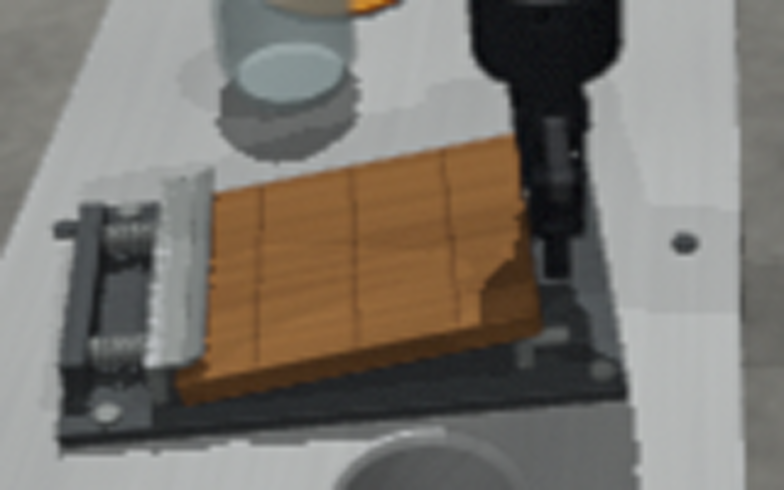

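View pics/top4.png

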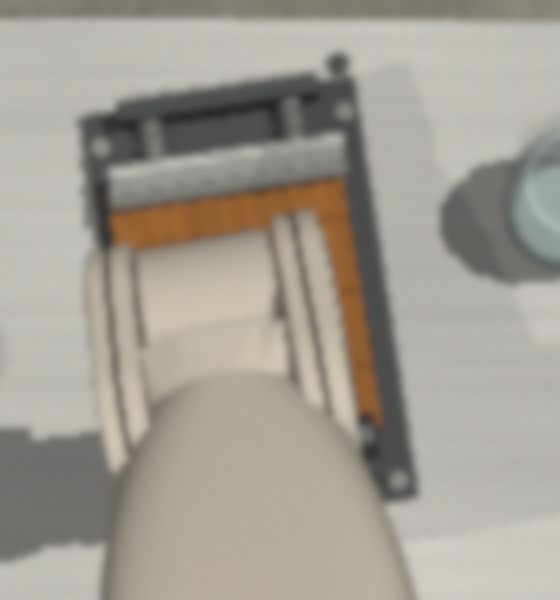

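```bash
python3 -m inch '[[-0.002,0,0,0,0.65],[-0.004,0,0,0,0.65],[-0.006,0,0,0,0.65],[-0.008,0,0,0,0.65],[-0.008,0,0,0,0.65]]'; python3 h.py;  python3 -m inch '[[-0.002,0,0,0,0.65],[-0.004,0,0,0,0.65],[-0.006,0,0,0,0.65],[-0.006,0,0,0,0.65]]';
python3 h.py; python3 - <<'E'
from workcell import bot
import cv2
for n,(a,b,c,d),f in(("side",(180,280,160,320),4.9),("top",(75,225,195,335),4)):
    im=bot.camera(n)[a:b,c:d,::-1]; cv2.imwrite(f"pics/{n}5.png",cv2.resize(im,None,fx=f,fy=f,interpolation=cv2.INTER_CUBIC))
E
```

```text
clock: 8.9
eef_pos: [0.4889, 0.1028, 0.0632]
tool_rot: [-0.079, 0.997, 0.011, -0.003]
ft_force: [-5.8, 0.5, 2.1]
grip_width: 0.0299
t 8.9 tcp clamp mm [-103.8    0.6   23.2] yaw err deg -179.94 F clamp [-5.7  1.4  2.1] grip 29.9
clock: 9.4
eef_pos: [0.4931, 0.1035, 0.0626]
tool_rot: [-0.079, 0.997, 0.01, -0.005]
ft_force: [-8.9, -0.8, 2.9]
grip_width: 0.0302
t 9.4 tcp clamp mm [-99.5   0.7  22.6] yaw err deg -179.93 F clamp [-9.   0.6  2.9] grip 30.2
```

View pics/side5.png

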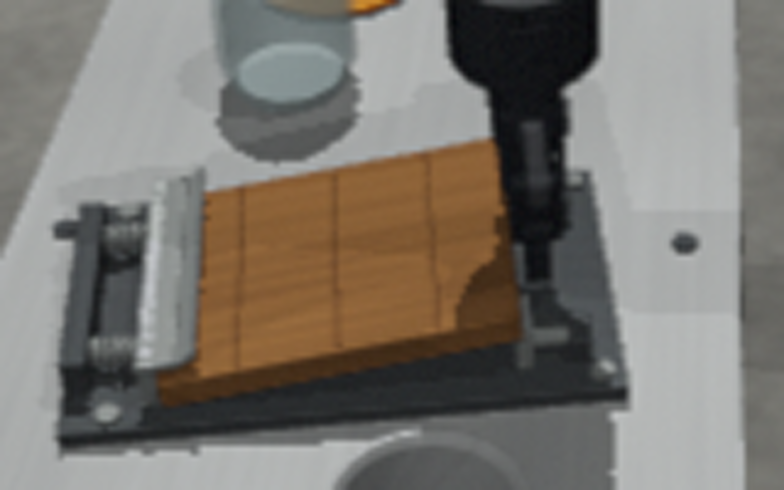

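View pics/top5.png

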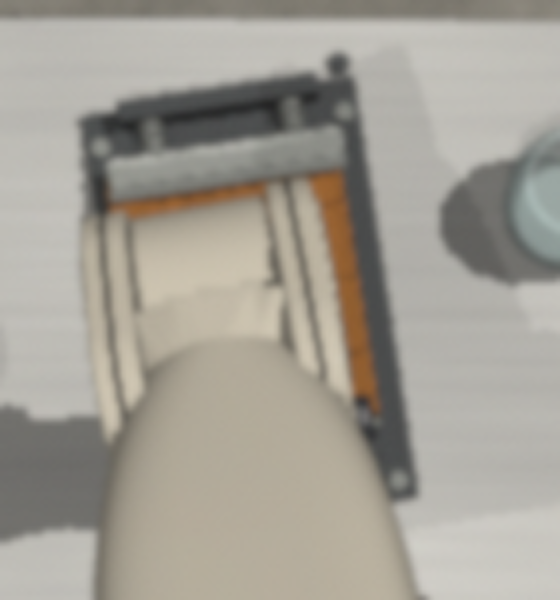

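```bash
python3 -m inch '[[-0.002,0,0,0,0.65],[-0.004,0,0,0,0.65],[-0.006,0,0,0,0.65],[-0.008,0,0,0,0.65],[-0.008,0,0,0,0.65]]'; python3 h.py;  python3 -m inch '[[-0.002,0,0,0,0.65],[-0.004,0,0,0,0.65],[-0.004,0,0,0,0.65]]';
python3 h.py; python3 - <<'E'
from workcell import bot
import cv2
for n,(a,b,c,d),f in(("side",(180,280,160,320),4.9),):
    im=bot.camera(n)[a:b,c:d,::-1]; cv2.imwrite(f"pics/{n}6.png",cv2.resize(im,None,fx=f,fy=f,interpolation=cv2.INTER_CUBIC))
E
```

```text
clock: 10.12
eef_pos: [0.4985, 0.1044, 0.0619]
tool_rot: [-0.079, 0.997, 0.01, -0.007]
ft_force: [-13.4, -1.4, 3.6]
grip_width: 0.0299
t 10.12 tcp clamp mm [-94.    0.7  21.9] yaw err deg -179.93 F clamp [-13.4   0.7   3.6] grip 29.9
clock: 10.5
eef_pos: [0.5013, 0.1048, 0.0615]
tool_rot: [-0.079, 0.997, 0.01, -0.009]
ft_force: [-14.2, -2.2, 3.9]
grip_width: 0.0296
t 10.5 tcp clamp mm [-91.3   0.7  21.5] yaw err deg -179.93 F clamp [-14.4   0.1   3.9] grip 29.6
```

View pics/side6.png

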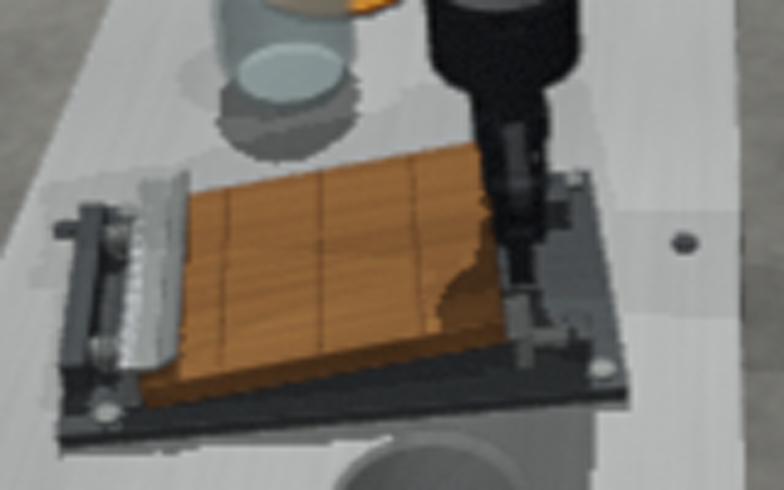

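```bash
python3 -m inch '[[-0.002,0,0,0,0.65],[-0.004,0,0,0,0.65],[-0.006,0,0,0,0.65],[-0.006,0,0,0,0.65]]'; 
python3 h.py; python3 - <<'E'
from workcell import bot
import cv2
for n,(a,b,c,d),f in(("side",(180,280,160,320),4.9),):
    im=bot.camera(n)[a:b,c:d,::-1]; cv2.imwrite(f"pics/{n}7.png",cv2.resize(im,None,fx=f,fy=f,interpolation=cv2.INTER_CUBIC))
E
```

```text
clock: 11.05
eef_pos: [0.5054, 0.1055, 0.0603]
tool_rot: [-0.079, 0.997, 0.01, -0.011]
ft_force: [-15.5, -1.1, 0.0]
grip_width: 0.0302
t 11.05 tcp clamp mm [-87.1   0.7  20.3] yaw err deg -179.93 F clamp [-15.5   1.3   0. ] grip 30.2
```

View pics/side7.png

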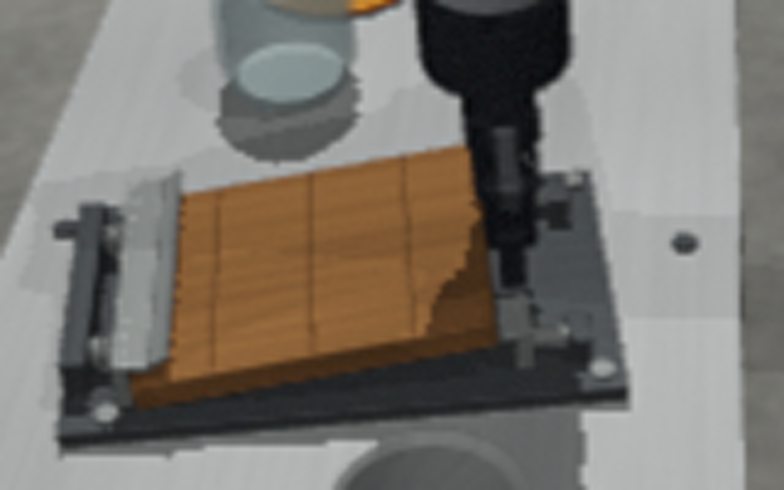

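```bash
python3 -m inch '[[-0.002,0,0.003,0,0.65],[-0.002,0,0.006,0,0.65],[-0.002,0,0.009,0,0.65],[-0.002,0,0.009,0,0.65]]'; 
python3 h.py; python3 - <<'E'
from workcell import bot
import cv2
for n,(a,b,c,d),f in(("side",(180,280,160,320),4.9),):
    im=bot.camera(n)[a:b,c:d,::-1]; cv2.imwrite(f"pics/{n}8.png",cv2.resize(im,None,fx=f,fy=f,interpolation=cv2.INTER_CUBIC))
E
```

```text
clock: 11.6
eef_pos: [0.5056, 0.1055, 0.0503]
tool_rot: [-0.079, 0.997, 0.01, -0.012]
ft_force: [-17.1, -2.7, -0.8]
grip_width: 0.03
t 11.6 tcp clamp mm [-86.9   0.7  10.3] yaw err deg -179.93 F clamp [-17.3   0.   -0.8] grip 30.0
```

View pics/side8.png

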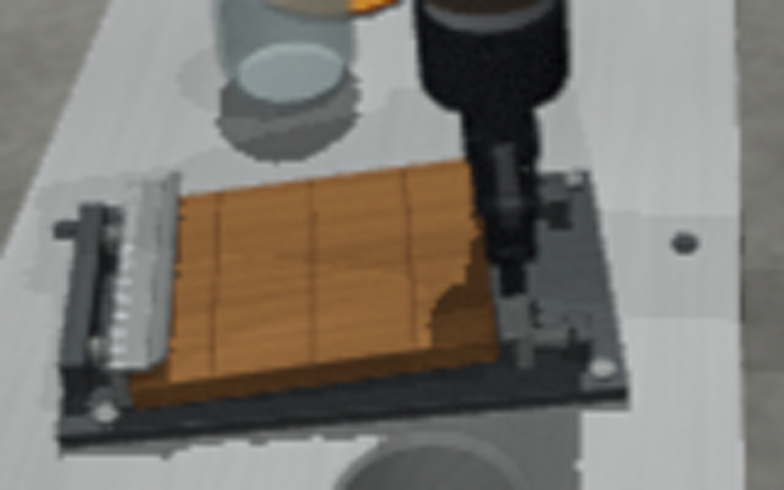

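```bash
python3 -m inch '[[0,0,0.002,0,0.65],[0,0,0.004,0,0.65],[0,0,0.004,0,0.65]]'; 
python3 h.py; python3 - <<'E'
from workcell import bot
import cv2
for n,(a,b,c,d),f in(("side",(180,280,160,320),4.9),):
    im=bot.camera(n)[a:b,c:d,::-1]; cv2.imwrite(f"pics/{n}9.png",cv2.resize(im,None,fx=f,fy=f,interpolation=cv2.INTER_CUBIC))
E
```

```text
clock: 12.02
eef_pos: [0.5058, 0.1055, 0.0498]
tool_rot: [-0.079, 0.997, 0.01, -0.011]
ft_force: [-25.5, -4.0, 20.5]
grip_width: 0.0298
t 12.03 tcp clamp mm [-86.7   0.7   9.8] yaw err deg -179.95 F clamp [-25.8   0.1  20.5] grip 29.8
```

View pics/side9.png

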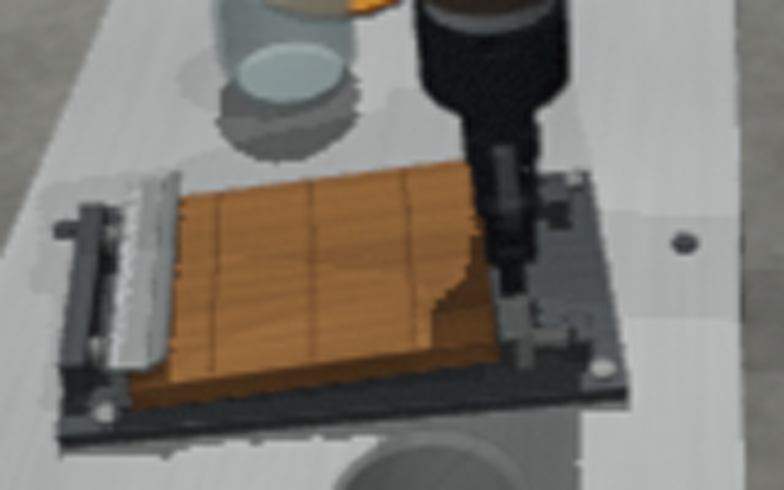

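```bash
python3 -m inch '[[0,0,-0.004,0,0.65],[0.004,0,-0.004,0,0.65],[0.008,0,-0.004,0,0.65],[0.012,0,-0.004,0,0.65],[0.016,0,-0.004,0,0.65],[0.020,0,-0.004,0,0.65],[0.020,0,-0.004,0,0.65]]'; 
python3 h.py; python3 - <<'E'
from workcell import bot
import cv2
for n,(a,b,c,d),f in(("side",(180,280,160,320),4.9),):
    im=bot.camera(n)[a:b,c:d,::-1]; cv2.imwrite(f"pics/{n}10.png",cv2.resize(im,None,fx=f,fy=f,interpolation=cv2.INTER_CUBIC))
E
```

```text
clock: 12.95
eef_pos: [0.4982, 0.1044, 0.0556]
tool_rot: [-0.079, 0.997, 0.011, 0.001]
ft_force: [-0.8, 0.5, 0.1]
grip_width: 0.0294
t 12.95 tcp clamp mm [-94.4   0.8  15.6] yaw err deg -179.94 F clamp [-0.7  0.6  0.1] grip 29.4
```

View pics/side10.png

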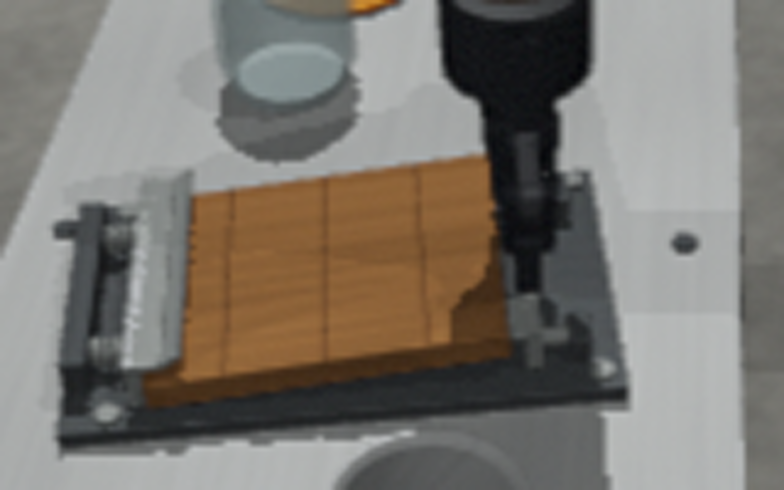

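The hooks' lips now hold the board part-way down and the fingers are free. I'll raise them, shut them, and press lightly near the edge from above.

```bash
python3 -m inch '[[0.008,0,-0.02,0,0.65],[0.008,0,-0.05,0,0.65],[0.008,0,-0.06,0,1],[-0.01,0,-0.06,0,1],[-0.025,0,-0.06,0,1],[-0.025,0,-0.06,0,1],[-0.025,0,-0.045,0,1],[-0.025,0,-0.035,0,1],[-0.025,0,-0.035,0,1]]'; 
python3 h.py; python3 - <<'E'
from workcell import bot
import cv2
for n,(a,b,c,d),f in(("side",(180,280,160,320),4.9),):
    im=bot.camera(n)[a:b,c:d,::-1]; cv2.imwrite(f"pics/{n}11.png",cv2.resize(im,None,fx=f,fy=f,interpolation=cv2.INTER_CUBIC))
E
```

```text
clock: 14.12
eef_pos: [0.5198, 0.1071, 0.0879]
tool_rot: [-0.079, 0.997, 0.01, -0.003]
ft_force: [-0.7, 0.4, 0.9]
grip_width: 0.0003
t 14.12 tcp clamp mm [-72.6   0.   47.9] yaw err deg -179.94 F clamp [-0.6  0.5  0.9] grip 0.3
```

View pics/side11.png

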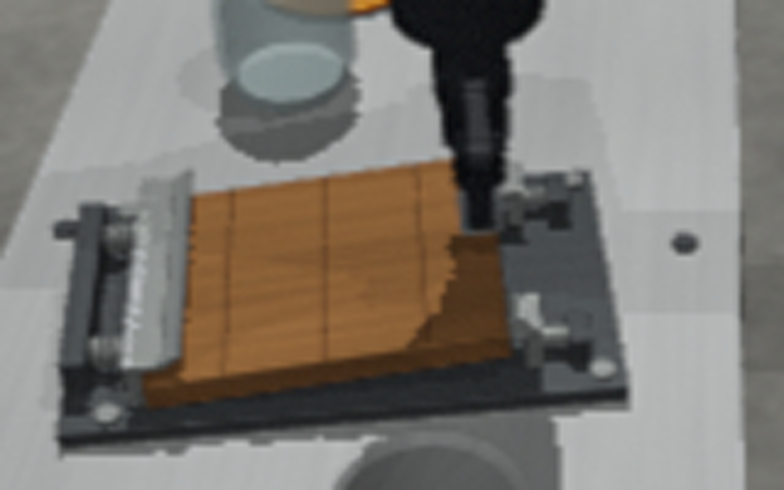

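```bash
python3 -m inch '[[0,0,0.002,0,1],[0,0,0.004,0,1],[0,0,0.006,0,1],[0,0,0.006,0,1]]'; python3 h.py
```

```text
clock: 14.68
eef_pos: [0.5214, 0.1075, 0.0835]
tool_rot: [-0.079, 0.997, 0.011, -0.001]
ft_force: [-0.3, -0.3, -0.8]
grip_width: -0.0002
t 14.68 tcp clamp mm [-70.9   0.1  43.5] yaw err deg -179.94 F clamp [-0.3 -0.2 -0.8] grip -0.2
```

```bash
python3 -m inch '[[0,0,0.001,0,1],[0,0,0.002,0,1],[0,0,0.003,0,1],[0,0,0.003,0,1]]'; python3 -m inch '[[0,0,0.001,0,1],[0,0,0.002,0,1],[0,0,0.002,0,1]]';python3 h.py
```

```text
clock: 15.18
eef_pos: [0.5215, 0.1076, 0.0807]
tool_rot: [-0.079, 0.997, 0.011, -0.001]
ft_force: [0.8, 0.6, 0.7]
grip_width: -0.0
clock: 15.55
eef_pos: [0.5214, 0.1076, 0.0786]
tool_rot: [-0.079, 0.997, 0.011, -0.001]
ft_force: [-0.2, 0.3, 0.4]
grip_width: 0.0003
t 15.55 tcp clamp mm [-70.9   0.2  38.6] yaw err deg -179.94 F clamp [-0.2  0.3  0.4] grip 0.3
```

```bash
for i in 1 2; do python3 -m inch '[[0,0,0.001,0,1],[0,0,0.002,0,1],[0,0,0.003,0,1],[0,0,0.003,0,1]]'; done
```

```text
clock: 16.05
eef_pos: [0.5215, 0.1077, 0.0755]
tool_rot: [-0.079, 0.997, 0.011, -0.001]
ft_force: [-0.8, -1.1, 0.8]
grip_width: 0.0001
clock: 16.55
eef_pos: [0.5215, 0.1077, 0.0725]
tool_rot: [-0.079, 0.997, 0.011, -0.001]
ft_force: [-0.6, -0.3, 1.0]
grip_width: -0.0
```

```bash
python3 - <<'E'
from workcell import bot
import cv2
for n,(a,b,c,d),f in(("side",(180,280,160,320),4.9),):
    im=bot.camera(n)[a:b,c:d,::-1]; cv2.imwrite(f"pics/{n}12.png",cv2.resize(im,None,fx=f,fy=f,interpolation=cv2.INTER_CUBIC))
E
```

```text
(no output)
```

View pics/side12.png

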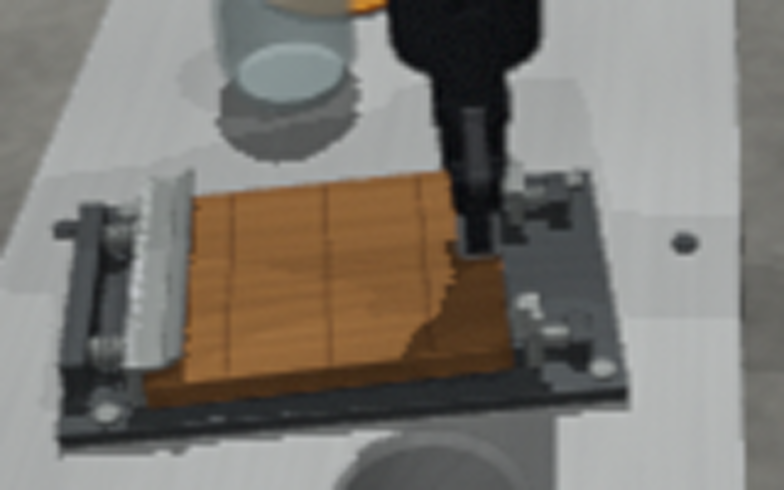

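The near edge is going down with hardly any force: its lower corner has moved from row 357 to 370 in the crop. I'll continue.

```bash
for i in 1 2; do python3 -m inch '[[0,0,0.001,0,1],[0,0,0.002,0,1],[0,0,0.003,0,1],[0,0,0.003,0,1]]'; done; python3 - <<'E'
from workcell import bot
import cv2
for n,(a,b,c,d),f in(("side",(180,280,160,320),4.9),):
    im=bot.camera(n)[a:b,c:d,::-1]; cv2.imwrite(f"pics/{n}13.png",cv2.resize(im,None,fx=f,fy=f,interpolation=cv2.INTER_CUBIC))
E
```

```text
clock: 17.1
eef_pos: [0.5215, 0.1078, 0.0694]
tool_rot: [-0.079, 0.997, 0.011, -0.001]
ft_force: [0.3, -0.3, 0.7]
grip_width: -0.0
clock: 17.6
eef_pos: [0.5214, 0.1078, 0.0665]
tool_rot: [-0.079, 0.997, 0.011, -0.001]
ft_force: [0.6, 0.4, 0.1]
grip_width: -0.0
```

View pics/side13.png

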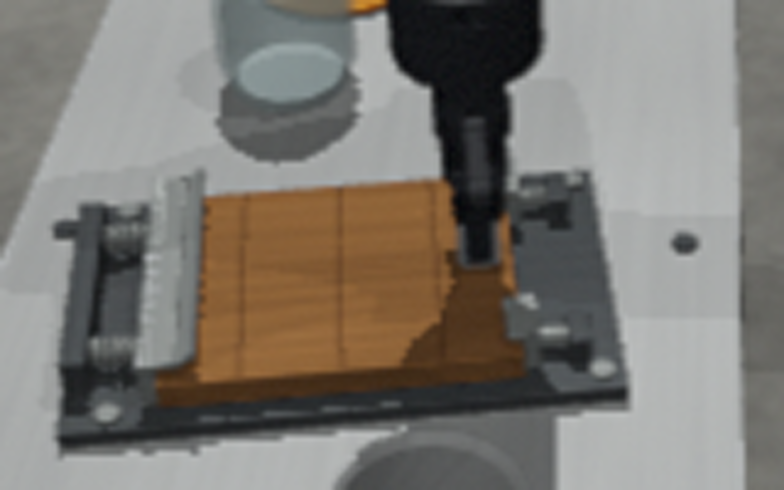

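The board has snapped under the hooks; the lip at (520,300) now overlaps it. I'll do one light press to check the seating, then retract.

```bash
python3 -m inch '[[0,0,0.001,0,1],[0,0,0.002,0,1],[0,0,0.002,0,1]]'; python3 h.py; python3 -m inch '[[0,0,-0.03,0,1],[0,0,-0.08,0,1],[0.06,0,-0.13,0,1],[0.11,0,-0.17,0,1],[0.16,0,-0.2,0,1],[0.16,0.04,-0.2,0,1],[0.16,0.0,-0.2,0,1]]'; python3 - <<'E'
from workcell import bot
import cv2
for n,(a,b,c,d),f in(("side",(180,280,160,320),4.9),("top",(75,225,195,335),4)):
    im=bot.camera(n)[:,:,::-1]; cv2.imwrite(f"pics/{n}_full14.png",im); cv2.imwrite(f"pics/{n}14.png",cv2.resize(im[a:b,c:d],None,fx=f,fy=f,interpolation=cv2.INTER_CUBIC))
E
```

```text
clock: 18.02
eef_pos: [0.5217, 0.1078, 0.0661]
tool_rot: [-0.079, 0.997, 0.011, -0.001]
ft_force: [-2.9, -0.2, 7.9]
grip_width: -0.0
t 18.02 tcp clamp mm [-70.6   0.5  26.1] yaw err deg -179.95 F clamp [-2.9  0.3  7.9] grip -0.0
clock: 18.9
eef_pos: [0.3634, 0.0835, 0.2664]
tool_rot: [-0.087, 0.996, 0.012, 0.001]
ft_force: [1.6, -1.2, 0.2]
grip_width: 0.0
```

View pics/side14.png

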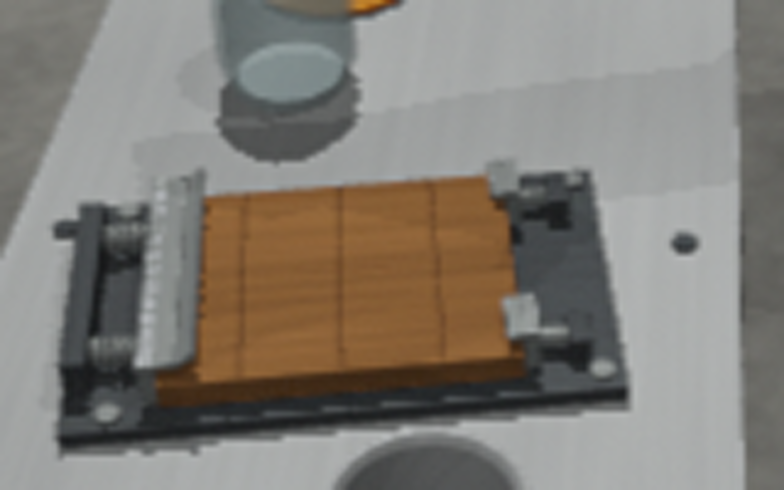

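View pics/top_full14.png

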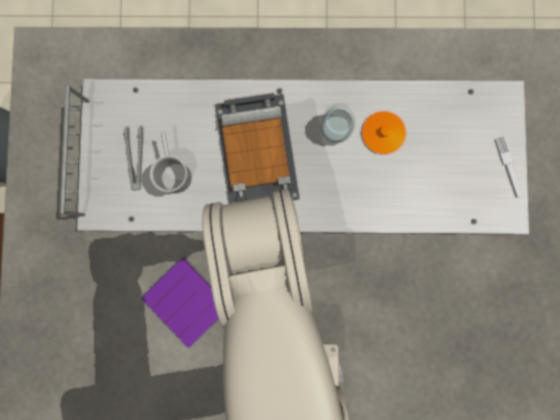

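```bash
python3 - <<'E'
from h import *
import cv2
cl=np.array([.5915,.1185,.158]); cl_=cl
seated=np.array([[x,y,.026] for x,y in((.09,.075),(.09,-.075),(-.09,-.075),(-.09,.075))])
for n,f,(a,b,c,d) in(("top",6,(85,185,205,310)),("side",5.5,(195,280,160,300))):
    im=cv2.resize(cv2.imread(f"pics/{n}_full14.png")[a:b,c:d],None,fx=f,fy=f,interpolation=cv2.INTER_CUBIC)
    P=((proj(n,c2w(cl,seated))-[c,a])*f).astype(int); cv2.polylines(im,[P],True,(0,255,0),1)
    cv2.imwrite(f"pics/{n}15.png",im)
E
```

```text
(no output)
```

View pics/top15.png

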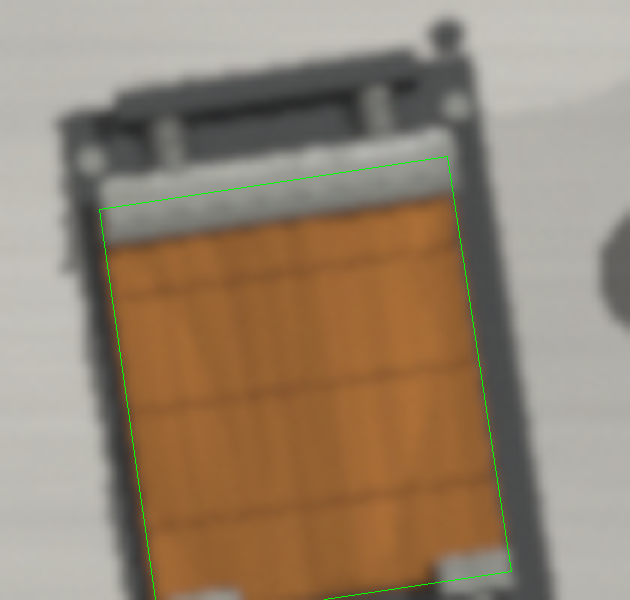

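View pics/side15.png

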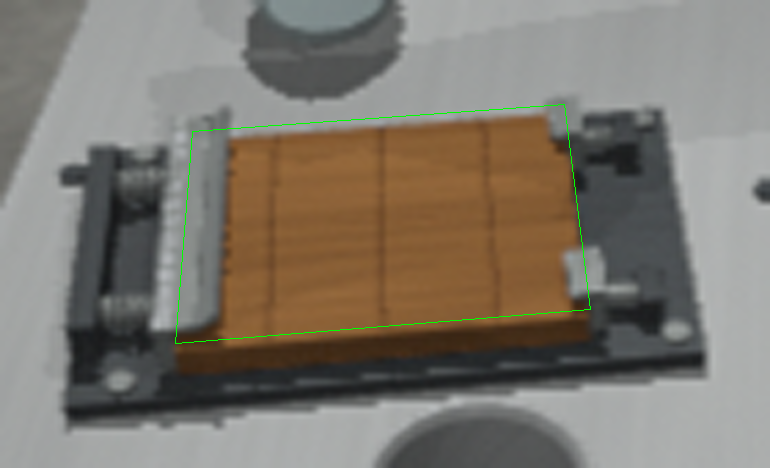

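```bash
python3 h.py; python3 -c "
from workcell import bot
print(bot.job_done())"
```

```text
t 19.0 tcp clamp mm [-231.    -4.2  225.3] yaw err deg -179.88 F clamp [ 0.4  0.5 -0.5] grip 0.2
the job is handed in; nothing more can be done
None
```

The board is seated under both jaws, and I handed the job in at 19.0 s of the 64 s allowed. I got no verdict back.

**What I did**
- I pushed the near edge along the clamp's centre line with the fingers about 30 mm open, until it cleared the near hooks. The push force there was about 15 to 17 N, which by the spring rate puts the far jaw past 16 mm.
- I lowered the fingers to drag the near edge down part-way, then backed off so the hook lips held it.
- I shut the fingers and pressed lightly from above until the board snapped under the hooks, then retracted.
- I did no separate sideways centring, because the board measured only 1 to 4 mm off to one side at the start.

**What the last checks showed**
- **Height:** the final press met firm resistance (7.9 N) at 66.1 mm, against an expected seated top of 66 mm.
- **Position and angle:** the seated outline lines up with the top picture to about a pixel (about 2.5 mm). The side picture is about 1.6 pixels off (3 to 4 mm along y). That is the size of the disagreement between the two cameras, and within the 12 mm allowed.
- **Jaws and surroundings:** both jaws overlap the board, the bystanders look unmoved in the top picture, and the arm is clear. I did not measure the final jaw openings.

**What went wrong on the way**
- The last joint hit its limit on the first approach, so I turned the tool half a turn. A tool tilt of about 1.2 degrees stayed.
- While lowering, the fingertips touched the clamp bed, with about 33 N at the wrist in total: 26 N along the push and 20 N upward. I backed off straight away. The 26 N was the highest push reading against the board that I saw, below the 40 N limit, though forces were only read at the end of each move.

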